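Lay the tube magnifier and the thick marker in the pen rest

ROBOT

A 6-joint arm with a two-finger parallel gripper is mounted at the origin on the work surface. World frame = base frame: x ahead of the robot, y to its left, z up, the work surface at z = 0. Lengths are in m, angles in degrees, forces in N, time in s.
With the tool pointing down it reaches from about 0.325 to 0.9 m from the base axis. Payload 6.1 kg.
Tool frame: the origin (TCP) lies at the very end of the fingers, on their centre line; the grasp point (between the pads) lies 19 mm behind it; z points along the fingers, y is the line along which they close (so a half turn about z gives the same grasp; the last joint's range is limited). The gripper opens to 87 mm and grips with 3 to 60 N. Pads are 19 mm wide; open, the fingers measure 117 mm over their backs; the gripper's body (75 mm by 190 mm) begins 51 mm behind the grasp point.
Start: joints at [-73.688, 12.628, 87.462, -0, 79.91, -7.225], TCP at [0.25, -0.573, 0.223] pointing down, gripper open.
Joint ranges: [-170.65, 170.65], [-52.31, 119.04], [5.05, 147.46], [-71.25, 251.25], [11.57, 151.72], [-153.62, 153.62]. Speed limits (degrees/s): [147.25, 147.25, 172.46, 180, 180, 180].

INTERFACE

Orientations are given as [roll, pitch, yaw] about the fixed x, y, z axes, in that order (R = Rz(yaw) Ry(pitch) Rx(roll)).
In Python, from bench import observe, read_camera, camera_params, close_job gives the robot as it stands.
- The arm moves only by the tool arm_command, never from a script. Its argument "plan" is a list of rows, each a list of 7 numbers: the opening, from 0 (shut) to 1 (fully open), then the shift along the tool's x, y, z each as a share of 0.4 m, from -1 to 1, then the turn, a rotation vector about the tool's x, y, z each as a share of pi/4 rad, from -1 to 1. In form: [[claw, x, y, z, ax, ay, az], ...]. A call has 1 to 12 rows; each row is the pose to reach, as a shift and turn from the pose commanded when the call began, along the tool's axes at that moment; what a row does not reach only later rows make up. A row lasts 1/12 s, in which the tool goes at most 41.7 mm and 7.16 degrees, less where a joint would pass 70% of its speed; a pose out of reach is approached as far as the arm can. A call with a number of a shift or a turn outside -1 to 1 is refused whole. A call with a gripper value outside its range is refused whole. The fingers move at their own pace and stop on an object; the grip force is fixed at half the most. Time passes only in rows, so rows that repeat a pose let the fingers close. It gives the time, the measured TCP pose, the force, the opening and the grip force at its end, in the units of the state.
- observe(): the state, without advancing time (a new reading comes with each control period).
- read_camera(name): name is "scene" or "side" or "wrist"; returns the picture (384x512x3 uint8, red, green, blue); there is no depth.
- camera_params(name): a dict with "camera_matrix" (3x3 intrinsics, pixels), "distortion" ([k1, k2, p1, p2, k3] as OpenCV has them; the pictures are not rectified), "xyz" and "attitude" of the camera in the world. Camera axes: x right, y down, z forward; pixel columns grow to the right and rows downward; lengths in m; the calibration is good to about 2 mm. A picture is of the moment at which its call begins: read the wrist's pose just before it. camera_params takes no time and is no camera call; for the wrist camera it gives the pose at the moment of the call.
- close_job(): hands the job in; it is judged then, once.
The state is a dict: "clock": time; "joints": joint angles; "joint_vel": joint speeds; "effort": joint torques, N m; "ee_pos": TCP position; "tcp_rot": TCP orientation; "ft_force": force on the tool from outside, world axes, zero at the start; "wrist_torque": the same for the moment, N m; "opening": opening from 0.0 (shut) to 1.0 (fully open); "gripper_force": force on a finger pad.
Only numpy, scipy, OpenCV 4.12 (cv2) and the standard library are available. Lean on these libraries where they do the work, as an engineer would, in place of code of your own. Each camera call takes 0.05 s, during which the arm holds its last target. There are 200 camera calls.

TASK

Tidy the drawing desk: lay the black tube magnifier in the wide groove of the wooden rest and the thick marker pen in its narrow groove. Each should lie level across both uprights, cradled in both notches, with about the same length sticking out at either end, and be let go there.

Things in the scene. Friction and masses are not known exactly. Their poses are not given: they have to be found in the camera images.
- barrel: Tube magnifier: a rigid black cylinder with aluminium rings and a glass lens at one end, 34 mm in diameter, 130 mm long, about 130 g (varies), lying loose on the desk. Origin on its axis at mid-length (17 mm above what it lies on); its x axis runs along the tube. It can roll. A shorter white and grey glue stick (28 mm thick, 82 mm long) also lies about; that is not it.
- marker: Thick marker pen: a smooth white cylinder with a black cap, 20 mm in diameter, 150 mm long, about 40 g (varies), lying loose on the desk. Origin on its axis at mid-length (10 mm above what it lies on); its x axis runs along the pen. It can roll. A thin fineliner of the same colours (10 mm thick, 140 mm long) also lies about; that is not it.
- wide_groove (a point): Wide V groove (90 deg, 44 mm wide, 22 deep) of the fixed wooden rest: black-lined notches in two uprights 10 mm thick, 50 high, 137 long, 70 apart (90 over all). Point: on the line of the notch bottoms, midway between the uprights, 28 mm above the desk; x along the groove across both uprights, y along the uprights away from the narrow groove, z up. The seated magnifier has its axis 24 mm above it.
- narrow_groove (a point): Narrow V groove (90 degrees, 24 mm wide, 12 deep) of the same rest, parallel to the wide one, 75 mm from it. Point: on the line of the notch bottoms, midway between the uprights, 38 mm above the desk (an 8 mm thick base plate joins the uprights at the desk); axes as for the wide groove. The marker seated there has its axis 14 mm above it.
Mind the look-alikes: they are no part of the job. What is shaped like the barrel but purple or red is not meant.

How it is judged:
By the outcome, as a careful person would: the job done as asked, in the order asked, and still so for the second after the job is handed in, with the robot touching nothing.
It also fails if it takes over 64 s, if anything falls off the work surface, if the arm or the gripper's body presses on something with over 40 N, if the wrist force passes 120 N, or if a joint passes its speed limit or range.

## Working session

There is one attempt and no reset: what is moved stays moved. The work goes in short steps, Python scripts to look and compute and a tool call to move; the robot and the scene stay as the last step left them, time stands still between calls to the robot, and variables do not carry over. Pictures are saved under pics/ and viewed, at most 10 in all, crops included, and the job is handed in when it is done.

Besides the shell and the picture viewer there is one more tool, called after "Call:" as a command line: name --pt "numbers of a row" for each row, then --argument value for the rest. arm_command: Moves the arm, as the interface text tells. Shift numbers are shares of 0.4 m and turn numbers shares of pi/4 rad, none past 1 either way. Its arguments: {"type":"object","properties":{"plan":{"type":"array"}},"required":["plan"]}

```bash
mkdir -p pics; python3 - <<'E'
from bench import *
import cv2
s=observe();print(s['clock'],s['ee_pos'],s['tcp_rot'],s['opening'])
for n in("scene","side","wrist"):
    p=camera_params(n);print(n,p)
    im=read_camera(n);cv2.imwrite(f"pics/{n}0.png",im[:,:,::-1])
E
python3 -c "
import cv2,numpy as np
a=[cv2.imread(f'pics/{n}0.png') for n in('scene','side')]
for n,x in zip(('scene','side'),a): cv2.imwrite(f'pics/{n}0b.png',cv2.resize(x,(800,600),interpolation=cv2.INTER_CUBIC))"
```

```text
0.0 [ 0.24941722 -0.57240482  0.22143067] [-1.79890257e+02 -1.22682538e-02  2.35385197e+01] 1.001660805912004
scene {'camera_matrix': array([[432.44622367,   0.        , 251.54993634],
       [  0.        , 432.44622367, 192.11723166],
       [  0.        ,   0.        ,   1.        ]]), 'distortion': array([-0.06376181,  0.        ,  0.        ,  0.        ,  0.        ]), 'xyz': array([0.8933463 , 0.55113553, 0.97268597]), 'attitude': array([-145.94991464,    0.88953143,  139.41970718])}
side {'camera_matrix': array([[446.02685944,   0.        , 261.46919776],
       [  0.        , 446.02685944, 192.89811968],
       [  0.        ,   0.        ,   1.        ]]), 'distortion': array([-0.02287577,  0.        ,  0.        ,  0.        ,  0.        ]), 'xyz': array([-0.27285327,  0.87730684,  0.83682086]), 'attitude': array([-124.3109395 ,   -0.37378695, -136.50218539])}
wrist {'camera_matrix': array([[312.25771627,   0.        , 258.52078961],
       [  0.        , 312.25771627, 189.47066592],
       [  0.        ,   0.        ,   1.        ]]), 'distortion': array([-0.0526956,  0.       ,  0.       ,  0.       ,  0.       ]), 'xyz': array([ 0.32295599, -0.5408122 ,  0.3832668 ]), 'attitude': array([ 1.63094935e+02,  4.54351303e-02, -6.64727270e+01])}
```

View pics/scene0b.png

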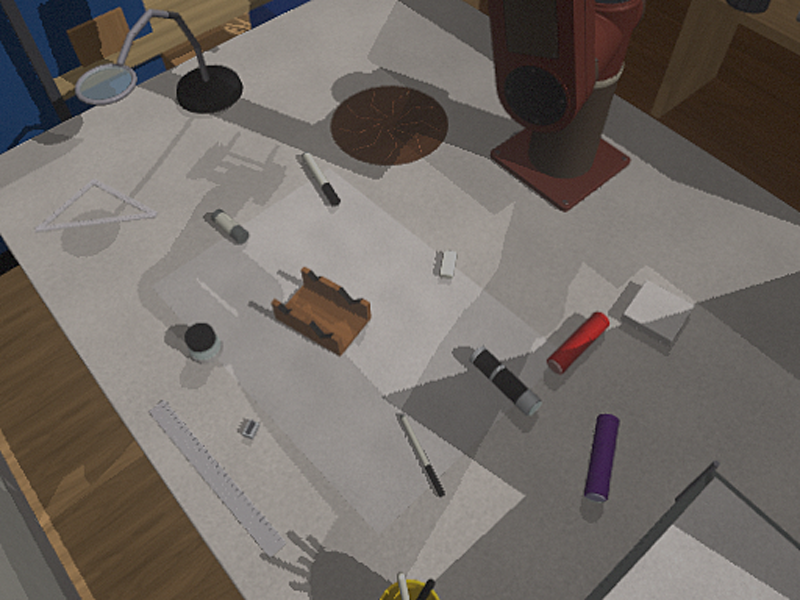

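View pics/side0b.png

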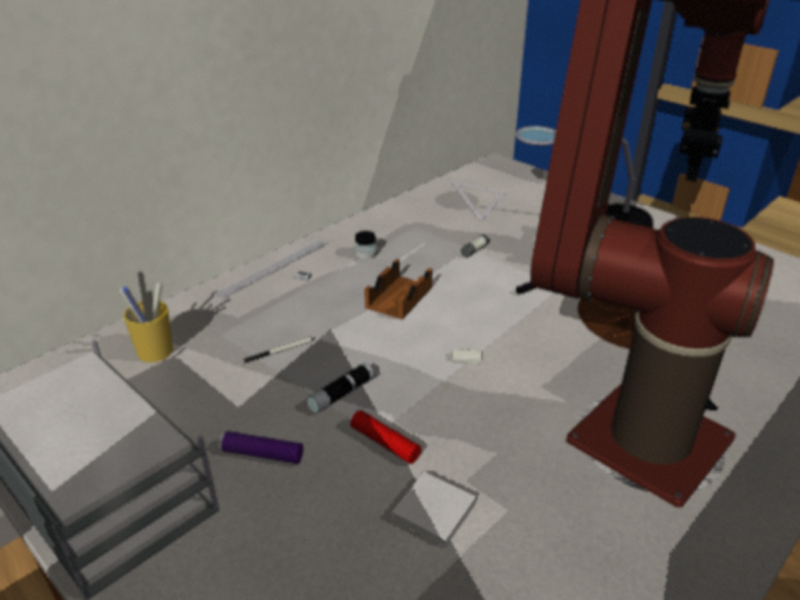

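Scene view (800x600): magnifier runs from (476,352) to (537,408), marker from (305,155) to (337,203), and the rest is at about (322,310). The fineliner is at (420,455), the glue stick at (230,226), and the red and purple tubes are decoys. The side view agrees.

```bash
cat > h.py <<'E'
import numpy as np,cv2
from scipy.spatial.transform import Rotation as R
from bench import *
def rot(a): return R.from_euler('xyz',a,degrees=True).as_matrix()
def ray(P,uv):
    q=cv2.undistortPoints(np.array(uv,float).reshape(-1,1,2),P['camera_matrix'],P['distortion']).reshape(-1,2)
    return np.c_[q,np.ones(len(q))]@rot(P['attitude']).T
def cast(P,uv,z):
    d=ray(P,uv); return P['xyz']+d*((np.asarray(z)-P['xyz'][2])/d[:,2])[:,None]
def proj(P,X):
    M=rot(P['attitude']).T; return cv2.projectPoints(np.array(X,float).reshape(-1,1,3),cv2.Rodrigues(M)[0],-M@P['xyz'],P['camera_matrix'],P['distortion'])[0].reshape(-1,2)
E
python3 - <<'E'
from h import *
P=camera_params('scene');k=1/1.5625
print(cast(P,np.array([[476,354],[535,408]])*k,.017),cast(P,np.array([[306,157],[336,202]])*k,.010),cast(P,np.array([[304,272],[370,300],[340,351],[273,302]])*k,.05),sep='\n')
a=cv2.imread('pics/scene0.png')[160:235,165:245];b=cv2.imread('pics/side0.png')[160:210,225:285]
a=cv2.resize(a,(480,450),interpolation=cv2.INTER_CUBIC);b=cv2.resize(b,(320,267),interpolation=cv2.INTER_CUBIC)
o=np.zeros((450,800,3),np.uint8);o[:,:480]=a;o[:267,480:]=b;cv2.imwrite('pics/rest.png',o)
E
```

```text
[[0.45175982 0.21918989 0.017     ]
 [0.45020171 0.34743391 0.017     ]]
[[ 0.38662276 -0.33408828  0.01      ]
 [ 0.41608899 -0.19694244  0.01      ]]
[[ 0.57501297 -0.07564001  0.05      ]
 [ 0.52694545  0.04287145  0.05      ]
 [ 0.62404519  0.08649651  0.05      ]
 [ 0.65040004 -0.05983034  0.05      ]]
```

View pics/rest.png

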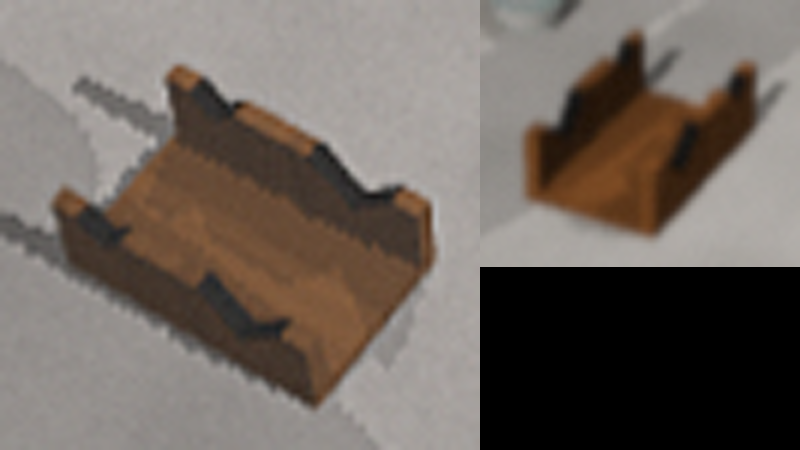

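Rest close-up: the wide notches are at the lower right end of the uprights (toward world +y) and the narrow ones at the upper left. I'll move the wrist camera over the rest.

Call:
arm_command --pt "1 0.08 -0.05 -0.02 0 0 0" --pt "1 0.16 -0.1 -0.04 0 0 0" --pt "1 0.24 -0.15 -0.06 0 0 0" --pt "1 0.32 -0.2 -0.08 0 0 0" --pt "1 0.4 -0.25 -0.1 0 0 0" --pt "1 0.48 -0.3 -0.12 0 0 0" --pt "1 0.56 -0.36 -0.14 0 0 0" --pt "1 0.64 -0.42 -0.15 0 0 0" --pt "1 0.72 -0.46 -0.15 0 0 0" --pt "1 0.74 -0.48 -0.15 0 0 0"

```text
clock: 0.98
ee_pos: [0.4468, -0.2751, 0.283]
tcp_rot: [180.0, -0.1, 23.7]
ft_force: [0.9, -0.6, 0.5]
opening: 1.0
gripper_force: 0.0
```

Call:
arm_command --pt "1 0.08 -0.05 0 0 0 0" --pt "1 0.16 -0.1 0 0 0 0" --pt "1 0.24 -0.15 0 0 0 0" --pt "1 0.32 -0.2 0 0 0 0" --pt "1 0.4 -0.25 0 0 0 0" --pt "1 0.48 -0.3 0 0 0 0" --pt "1 0.56 -0.36 0 0 0 0" --pt "1 0.64 -0.42 0 0 0 0" --pt "1 0.72 -0.46 0 0 0 0" --pt "1 0.74 -0.48 0 0 0 0" --pt "1 0.74 -0.48 0 0 0 0"

```text
clock: 1.9
ee_pos: [0.6394, 0.0179, 0.2813]
tcp_rot: [-179.9, 0.1, 23.7]
ft_force: [0.0, -0.8, -0.6]
opening: 0.997
gripper_force: 0.0
```

```bash
python3 - <<'E'
from h import *
s=observe();print(s['clock'],s['ee_pos'],s['tcp_rot'],s['joint_vel'].max() if hasattr(s['joint_vel'],'max') else s['joint_vel'])
P=camera_params('wrist');print(P['xyz'],P['attitude']);np.save('P1.npy',P,allow_pickle=True)
im=read_camera('wrist')[:,:,::-1];cv2.imwrite('pics/w1.png',im);cv2.imwrite('pics/w1b.png',cv2.resize(im,(800,600),interpolation=cv2.INTER_CUBIC))
E
```

```text
1.9 [0.63940792 0.01787064 0.28134128] [-1.79929243e+02  7.17732127e-02  2.37393137e+01] 2.0592233861331475
[0.71300777 0.04994084 0.44293542] [ 1.63008918e+02  1.40165113e-02 -6.62708017e+01]
```

View pics/w1b.png

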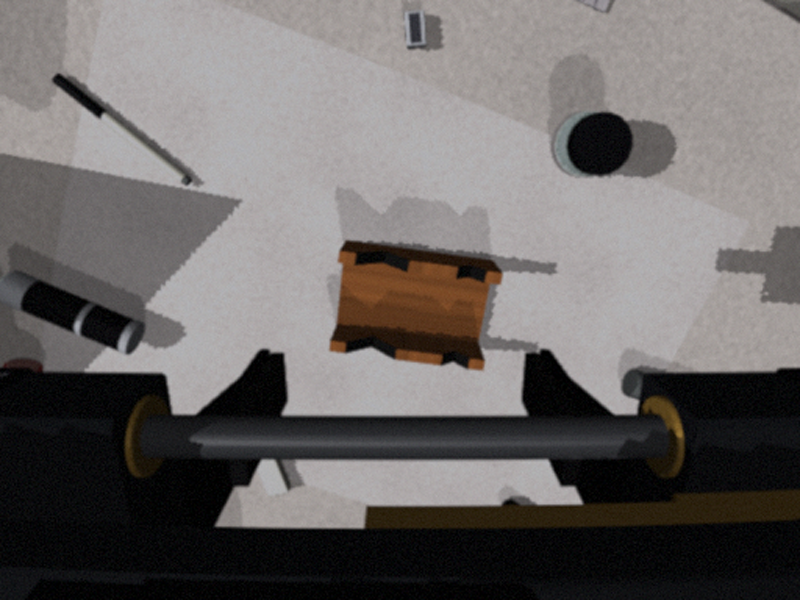

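Wrist view: the rest's far upright top runs from (340,253) to (500,276) and the near one from (332,347) to (484,365). Wide notches are on the left at about (382,260) and (370,350), narrow ones at about (472,272) and (458,358). The magnifier runs from (8,288) to (138,335). Next, a zoomed crop to get the corners.

```bash
python3 - <<'E'
import cv2
a=cv2.imread('pics/w1.png')[148:242,205:327];cv2.imwrite('pics/w1c.png',cv2.resize(a,None,fx=6,fy=6,interpolation=cv2.INTER_CUBIC))
E
```

```text
(no output)
```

View pics/w1c.png

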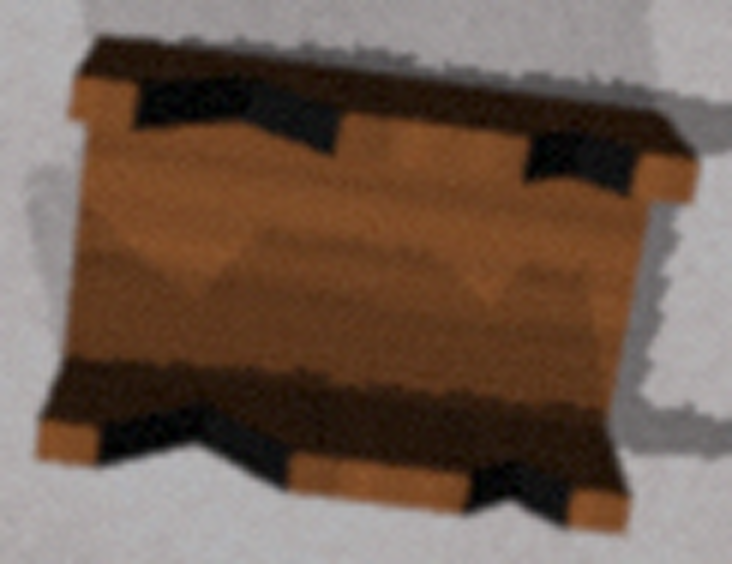

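```bash
python3 - <<'E'
from h import *
P=np.load('P1.npy',allow_pickle=True).item()
c=lambda l: cast(P,np.array(l)/6+[205-.4,148-.4],.05)[:,:2]
C=c([[77,77],[697,158],[70,117],[692,202],[43,420],[630,492],[37,458],[627,532]])
print(C.round(4));print('len',[np.linalg.norm(C[i]-C[i+1]).round(4) for i in(0,2,4,6)],'over',np.linalg.norm(C[0]-C[6]),np.linalg.norm(C[1]-C[7]))
W=c([[138,82],[342,117],[136,128],[334,153],[103,428],[292,457],[97,465],[284,490]])
N=c([[534,137],[640,152],[527,184],[630,195],[477,472],[572,488],[467,515],[563,528]])
print('width',[np.linalg.norm(W[i]-W[i+1]).round(4) for i in(0,2,4,6)],[np.linalg.norm(N[i]-N[i+1]).round(4) for i in(0,2,4,6)])
w,n=W.mean(0),N.mean(0);print('wide',w,'narrow',n,'dist',np.linalg.norm(w-n),'ctr',C.mean(0))
y=w-n;print('yaw from y',np.degrees(np.arctan2(-y[0],y[1])))
u=sum(C[i]-C[i+1] for i in(0,2,4,6));print('yaw uprights',np.degrees(np.arctan2(-u[0],u[1])))
g=W[:4].mean(0)-W[4:].mean(0)+N[:4].mean(0)-N[4:].mean(0);print('yaw groove',np.degrees(np.arctan2(g[1],g[0])))
k=1/1.5625
print('mag',cast(P,np.array([[8,289],[137,337]])*k,.017))
E
```

```text
[[ 0.6175  0.0656]
 [ 0.6549 -0.0638]
 [ 0.6087  0.0637]
 [ 0.6457 -0.0673]
 [ 0.5411  0.0437]
 [ 0.5785 -0.0857]
 [ 0.5318  0.0416]
 [ 0.5693 -0.0895]]
len [np.float64(0.1347), np.float64(0.1361), np.float64(0.1347), np.float64(0.1363)] over 0.08895484369288731 0.08942675352939862
width [np.float64(0.0443), np.float64(0.043), np.float64(0.0433), np.float64(0.043)] [np.float64(0.0233), np.float64(0.0227), np.float64(0.0222), np.float64(0.0224)]
wide [0.58418967 0.01954735] narrow [ 0.60476496 -0.05275242] dist 0.07517047373186489 ctr [ 0.5934332  -0.01147199]
yaw from y 15.885454044339644
yaw uprights 15.994421800700392
yaw groove 15.736243354185525
mag [[0.4497167  0.34270762 0.017     ]
 [0.45402278 0.21419575 0.017     ]]
```

The rest measures correctly: length 135–136 mm, 89 mm over all, grooves 75.2 mm apart. Next I'll go toward the magnifier for a closer look.

Call:
arm_command --pt "1 -0.11 -0.32 0.08 0 0 -0.45" --pt "1 -0.22 -0.65 0.17 0 0 -0.9" --pt "1 -0.22 -0.65 0.17 0 0 -0.9" --pt "1 -0.22 -0.65 0.17 0 0 -0.9" --pt "1 -0.22 -0.65 0.17 0 0 -0.9" --pt "1 -0.22 -0.65 0.17 0 0 -0.9" --pt "1 -0.22 -0.65 0.17 0 0 -0.9" --pt "1 -0.22 -0.65 0.17 0 0 -0.9"

```text
clock: 2.62
ee_pos: [0.4497, 0.2199, 0.2125]
tcp_rot: [-179.8, 0.1, 64.2]
ft_force: [-0.4, -0.5, 0.3]
opening: 0.998
gripper_force: 0.0
```

Call:
arm_command --pt "1 0 0 0 0 0 -0.3" --pt "1 0 0 0 0 0 -0.6" --pt "1 0 0 0 0 0 -0.6" --pt "1 0 0 0 0 0 -0.6" --pt "1 0 0 0 0 0 -0.6" --pt "1 0 0 0 0 0 -0.6"

```text
clock: 3.12
ee_pos: [0.4549, 0.217, 0.2147]
tcp_rot: [180.0, 0.0, 90.7]
ft_force: [-0.5, -0.3, 0.4]
opening: 1.003
gripper_force: 0.0
```

```bash
python3 - <<'E'
from h import *
s=observe();print(s['clock'],s['ee_pos'],s['tcp_rot'])
P=camera_params('wrist');np.save('P2.npy',P,allow_pickle=True)
im=read_camera('wrist')[:,:,::-1];cv2.imwrite('pics/w2.png',im);cv2.imwrite('pics/w2b.png',cv2.resize(im,(800,600),interpolation=cv2.INTER_CUBIC))
E
```

```text
3.1167 [0.45492649 0.21704359 0.21473591] [1.79975032e+02 2.83083024e-02 9.07409421e+01]
```

View pics/w2b.png

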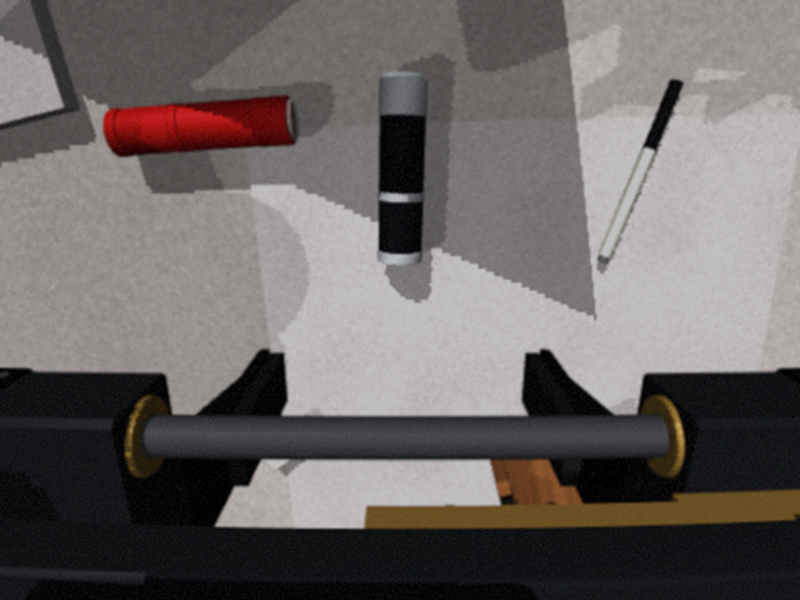

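Wrist view 2: magnifier midline runs from (403,73) to (400,263), with the red decoy and the fineliner well clear.

```bash
python3 - <<'E'
from h import *
P=np.load('P2.npy',allow_pickle=True).item();k=1/1.5625
e=cast(P,np.array([[403,73],[400,264]])*k,.034);print(P['xyz'],e,e.mean(0),np.linalg.norm(e[0]-e[1]))
l=cast(P,np.array([[380,160],[425,160],[378,240],[422,240]])*k,.02);print(l,(l[:2].mean(0)-l[2:].mean(0)))
E
```

```text
[0.45372025 0.29722194 0.37639948] [[0.45289545 0.34415126 0.034     ]
 [0.45230109 0.21657488 0.034     ]] [0.45259827 0.28036307 0.034     ] 0.12757776276302474
[[0.43731613 0.28852221 0.02      ]
 [0.46911102 0.28892478 0.02      ]
 [0.4358061  0.23125797 0.02      ]
 [0.46829851 0.23166305 0.02      ]] [0.00116127 0.05726299 0.        ]
```

Length 128 mm against 130, width fits. Centre is (0.4527, 0.2803). Descending to grasp.

Call:
arm_command --pt "1 0.08 0 0.1 0 0 0.02" --pt "1 0.158 -0.004 0.2 0 0 0.026" --pt "1 0.158 -0.004 0.3 0 0 0.026" --pt "1 0.158 -0.004 0.38 0 0 0.026" --pt "1 0.158 -0.004 0.44 0 0 0.026" --pt "1 0.158 -0.004 0.48 0 0 0.026" --pt "1 0.158 -0.004 0.51 0 0 0.026" --pt "1 0.158 -0.004 0.527 0 0 0.026" --pt "1 0.158 -0.004 0.527 0 0 0.026"

```text
clock: 3.92
ee_pos: [0.4514, 0.2812, 0.0028]
tcp_rot: [-179.9, 0.0, 89.8]
ft_force: [-1.0, -0.1, 0.1]
opening: 0.996
gripper_force: 0.0
```

Call:
arm_command --pt "0.3 0 0 0 0 0 0" --pt "0.3 0 0 0 0 0 0" --pt "0.3 0 0 0 0 0 0" --pt "0.3 0 0 0 0 0 0" --pt "0.3 0 0 0 0 0 0" --pt "0.3 0 0 0 0 0 0" --pt "0.3 0 0 0 0 0 0" --pt "0.3 0 0 0 0 0 0"

```text
clock: 4.58
ee_pos: [0.4518, 0.2819, 0.0038]
tcp_rot: [180.0, -0.0, 89.9]
ft_force: [0.2, -1.1, 0.4]
opening: 0.478
gripper_force: 0.0
```

Call:
arm_command --pt "0.3 0 0 0 0 0 0" --pt "0.3 0 0 0 0 0 0" --pt "0.3 0 0 0 0 0 0" --pt "0.3 0 0 0 0 0 0" --pt "0.3 0 0 0 0 0 0"

```text
clock: 5.0
ee_pos: [0.4517, 0.2819, 0.0037]
tcp_rot: [-180.0, -0.0, 89.9]
ft_force: [-0.1, 0.4, 0.6]
opening: 0.381
gripper_force: 30.0
```

Gripped (33 mm). Lifting and carrying over to the rest.

Call:
arm_command --pt "0.3 0 0 -0.06 0 0 0" --pt "0.3 0 0 -0.14 0 0 0" --pt "0.3 0 0 -0.22 0 0 0" --pt "0.3 -0.04 0.02 -0.3 0 0 0.07" --pt "0.3 -0.12 0.06 -0.35 0 0 0.2" --pt "0.3 -0.2 0.1 -0.35 0 0 0.35" --pt "0.3 -0.28 0.14 -0.35 0 0 0.48" --pt "0.3 -0.36 0.18 -0.35 0 0 0.6" --pt "0.3 -0.44 0.22 -0.35 0 0 0.73" --pt "0.3 -0.52 0.26 -0.35 0 0 0.85" --pt "0.3 -0.6 0.3 -0.35 0 0 0.95" --pt "0.3 -0.656 0.331 -0.35 0 0 1"

```text
clock: 6.0
ee_pos: [0.5841, 0.0162, 0.1434]
tcp_rot: [180.0, 0.0, 44.6]
ft_force: [0.1, -0.5, -0.6]
opening: 0.383
gripper_force: 30.0
```

Call:
arm_command --pt "0.3 0 0 0 0 0 0.12" --pt "0.3 0 0 0 0 0 0.25" --pt "0.3 0 0 0 0 0 0.4" --pt "0.3 0 0 0 0 0 0.52" --pt "0.3 0 0 0 0 0 0.6" --pt "0.3 0 0 0 0 0 0.644" --pt "0.3 0 0 0 0 0 0.644" --pt "0.3 0 0 0 0 0 0.644"

```text
clock: 6.67
ee_pos: [0.5832, 0.0192, 0.1433]
tcp_rot: [-180.0, 0.0, 16.0]
ft_force: [0.1, 0.3, -1.5]
opening: 0.386
gripper_force: 30.0
```

```bash
python3 - <<'E'
from h import *
s=observe();print(s['clock'],s['ee_pos'],s['tcp_rot'],s['opening'],s['gripper_force'])
im=read_camera('scene')[:,:,::-1];
cv2.imwrite('pics/s2.png',im)
w=read_camera('wrist')[:,:,::-1];cv2.imwrite('pics/w3.png',w)
P=camera_params('side');v=read_camera('side')[:,:,::-1]
a=cv2.resize(im[120:240,130:290],(400,300),interpolation=cv2.INTER_CUBIC);b=cv2.resize(w,(400,300));c=cv2.resize(v[120:210,200:320],(400,300),interpolation=cv2.INTER_CUBIC)
cv2.imwrite('pics/m3.png',np.vstack([np.hstack([a,b]),np.hstack([c,c*0])]))
E
```

```text
6.6667 [0.58318457 0.01919218 0.1432985 ] [-1.79982590e+02  4.46981256e-02  1.59564965e+01] 0.3857530640294582 29.988041818141937
```

View pics/m3.png

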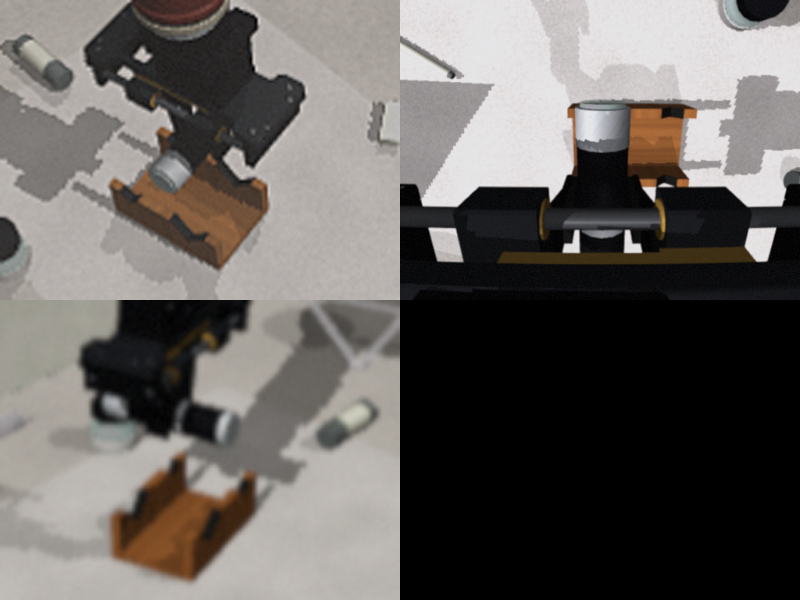

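Magnifier is held level and lined up over the wide groove. Lowering slowly, watching the force.

Call:
arm_command --pt "0.3 0.006 0 0.04 0 0 0" --pt "0.3 0.006 0 0.09 0 0 0" --pt "0.3 0.006 0 0.14 0 0 0" --pt "0.3 0.006 0 0.18 0 0 0" --pt "0.3 0.006 0 0.21 0 0 0" --pt "0.3 0.006 0 0.23 0 0 0" --pt "0.3 0.006 0 0.24 0 0 0" --pt "0.3 0.006 0 0.248 0 0 0" --pt "0.3 0.006 0 0.254 0 0 0" --pt "0.3 0.006 0 0.258 0 0 0" --pt "0.3 0.006 0 0.258 0 0 0"

```text
clock: 7.73
ee_pos: [0.5862, 0.0198, 0.0409]
tcp_rot: [180.0, -0.0, 15.9]
ft_force: [-0.5, 0.9, -1.5]
opening: 0.382
gripper_force: 30.0
```

Call:
arm_command --pt "0.3 0 0 0.002 0 0 0" --pt "0.3 0 0 0.004 0 0 0" --pt "0.3 0 0 0.005 0 0 0" --pt "0.3 0 0 0.005 0 0 0"

```text
clock: 8.07
ee_pos: [0.5864, 0.0201, 0.0395]
tcp_rot: [180.0, -0.1, 15.9]
ft_force: [-1.8, 1.2, 5.0]
opening: 0.383
gripper_force: 30.0
```

Contact at the expected height. Releasing.

Call:
arm_command --pt "0.42 0 0 0.005 0 0 0" --pt "0.48 0 0 0.005 0 0 0" --pt "0.6 0 0 0.005 0 0 0" --pt "0.75 0 0 0.005 0 0 0" --pt "0.75 0 0 0.005 0 0 0" --pt "0.75 0 0 0.005 0 0 0" --pt "0.75 0 0 0.005 0 0 0" --pt "0.75 0 0 0.005 0 0 0"

```text
clock: 8.73
ee_pos: [0.5859, 0.0197, 0.0366]
tcp_rot: [180.0, -0.0, 15.9]
ft_force: [0.5, -0.2, 0.4]
opening: 0.734
gripper_force: 0.0
```

Call:
arm_command --pt "0.75 0 0 -0.03 0 0 0" --pt "0.75 0 0 -0.1 0 0 0" --pt "0.75 0 0 -0.2 0 0 0" --pt "0.75 0 0 -0.3 0 0 0" --pt "0.75 0 0 -0.4 0 0 0" --pt "0.75 0 0 -0.45 0 0 0" --pt "0.75 0 0 -0.45 0 0 0"

```text
clock: 9.32
ee_pos: [0.5896, 0.0195, 0.2251]
tcp_rot: [179.7, -0.7, 15.9]
ft_force: [0.9, 0.7, 0.3]
opening: 0.748
gripper_force: 0.0
```

Call:
arm_command --pt "1 -0.07 0.07 0 0 0 -0.08" --pt "1 -0.15 0.15 0 0 0 -0.18" --pt "1 -0.22 0.22 0 0 0 -0.28" --pt "1 -0.29 0.29 0 0 0 -0.38" --pt "1 -0.36 0.36 0 0 0 -0.48" --pt "1 -0.43 0.43 0 0 0 -0.58" --pt "1 -0.5 0.5 0 0 0 -0.68" --pt "1 -0.57 0.57 0 0 0 -0.78" --pt "1 -0.64 0.64 0 0 0 -0.88" --pt "1 -0.7 0.69 0 0 0 -0.98" --pt "1 -0.716 0.703 0 0 0 -1" --pt "1 -0.716 0.703 0 0 0 -1"

```text
clock: 10.32
ee_pos: [0.3855, -0.3308, 0.2163]
tcp_rot: [-180.0, 0.0, 60.7]
ft_force: [0.4, 0.4, -0.0]
opening: 1.003
gripper_force: 0.0
```

Call:
arm_command --pt "1 0 0 0 0 0 -0.15" --pt "1 0 0 0 0 0 -0.3" --pt "1 0 0 0 0 0 -0.38" --pt "1 0 0 0 0 0 -0.38" --pt "1 0 0 0 0 0 -0.38" --pt "1 0 0 0 0 0 -0.38"

```text
clock: 10.82
ee_pos: [0.3877, -0.3283, 0.2165]
tcp_rot: [-180.0, -0.0, 77.9]
ft_force: [0.1, 0.2, -0.1]
opening: 1.0
gripper_force: 0.0
```

```bash
python3 - <<'E'
from h import *
s=observe();print(s['clock'],s['ee_pos'],s['tcp_rot'],s['opening'])
P=camera_params('wrist');np.save('P4.npy',P,allow_pickle=True)
w=read_camera('wrist')[:,:,::-1];cv2.imwrite('pics/w4.png',w)
im=read_camera('scene')[:,:,::-1];cv2.imwrite('pics/s4.png',im)
b=cv2.resize(w[:240],(640,300),interpolation=cv2.INTER_CUBIC);a=cv2.resize(im[150:240,150:270],(400,300),interpolation=cv2.INTER_CUBIC)
v=read_camera('side')[:,:,::-1];cv2.imwrite('pics/v4.png',v);c=cv2.resize(v[150:210,220:300],(400,300),interpolation=cv2.INTER_CUBIC)
o=np.zeros((600,800,3),np.uint8);o[:300,:640]=b;o[300:,:400]=a;o[300:,400:]=c;cv2.imwrite('pics/m4.png',o)
E
```

```text
10.8167 [ 0.38769355 -0.32834382  0.21646741] [-1.79993983e+02 -1.78388991e-02  7.79004856e+01] 0.9998634301992211
```

View pics/m4.png

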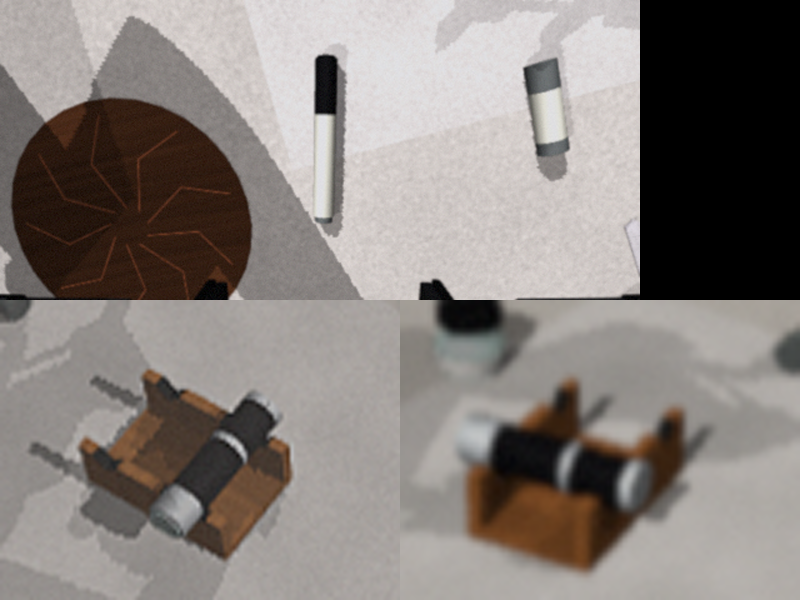

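The magnifier is seated in the wide groove. In the wrist view (scale 1.25) the marker's midline runs from (326,55) to (323,222), with the cap at the far end.

```bash
python3 - <<'E'
from h import *
P=np.load('P4.npy',allow_pickle=True).item();k=1/1.25
e=cast(P,np.array([[326,55],[323,222.5]])*k,.017);d=e[0]-e[1];m=e.mean(0)[:2]
print(e,m,np.linalg.norm(d),np.degrees(np.arctan2(d[1],d[0])))
l=cast(P,np.array([[315,90],[336.5,90],[313.5,190],[332.5,190]])*k,.012);print(np.linalg.norm(l[0]-l[1]),np.linalg.norm(l[2]-l[3]));dd=l[:2].mean(0)-l[2:].mean(0);print(np.degrees(np.arctan2(dd[1],dd[0])))
y=np.radians(77.9);q=m-[.3877,-.3283];print('tx,ty',q@[np.cos(y),np.sin(y)],q@[np.sin(y),-np.cos(y)])
E
```

```text
[[ 0.41807249 -0.19918853  0.017     ]
 [ 0.38442553 -0.34370119  0.017     ]] [ 0.40124901 -0.27144486] 0.14837798760539703 76.89330425765448
0.019047460747964626 0.017990504726718565
76.32770639354914
tx,ty 0.05843212935640331 0.0013301014560045937
```

Call:
arm_command --pt "1 0.08 0 0.1 0 0 0.02" --pt "1 0.146 0.003 0.2 0 0 0.027" --pt "1 0.146 0.003 0.3 0 0 0.027" --pt "1 0.146 0.003 0.38 0 0 0.027" --pt "0.6 0.146 0.003 0.44 0 0 0.027" --pt "0.6 0.146 0.003 0.48 0 0 0.027" --pt "0.6 0.146 0.003 0.51 0 0 0.027" --pt "0.6 0.146 0.003 0.525 0 0 0.027" --pt "0.6 0.146 0.003 0.532 0 0 0.027" --pt "0.6 0.146 0.003 0.532 0 0 0.027"

```text
clock: 11.8
ee_pos: [0.4007, -0.2722, 0.0037]
tcp_rot: [-180.0, -0.0, 76.8]
ft_force: [-0.6, 0.3, -0.4]
opening: 0.644
gripper_force: 0.0
```

Call:
arm_command --pt "0.1 0 0 0 0 0 0" --pt "0.1 0 0 0 0 0 0" --pt "0.1 0 0 0 0 0 0" --pt "0.1 0 0 0 0 0 0" --pt "0.1 0 0 0 0 0 0" --pt "0.1 0 0 0 0 0 0" --pt "0.1 0 0 0 0 0 0" --pt "0.1 0 0 0 0 0 0" --pt "0.1 0 0 0 0 0 0" --pt "0.1 0 0 0 0 0 0"

```text
clock: 12.63
ee_pos: [0.4008, -0.2723, 0.004]
tcp_rot: [180.0, 0.0, 76.8]
ft_force: [-0.8, 0.9, 3.8]
opening: 0.222
gripper_force: 30.0
```

Marker is gripped (19 mm). Lifting and carrying it over the narrow groove.

Call:
arm_command --pt "0.1 0 0 -0.06 0 0 0" --pt "0.1 0 0 -0.14 0 0 0" --pt "0.1 0 0 -0.22 0 0 0" --pt "0.1 0.04 0.02 -0.3 0 0 0.08" --pt "0.1 0.11 0.06 -0.35 0 0 0.2" --pt "0.1 0.19 0.11 -0.35 0 0 0.35" --pt "0.1 0.27 0.15 -0.35 0 0 0.48" --pt "0.1 0.35 0.2 -0.35 0 0 0.6" --pt "0.1 0.43 0.24 -0.35 0 0 0.72" --pt "0.1 0.51 0.29 -0.35 0 0 0.84" --pt "0.1 0.59 0.33 -0.35 0 0 0.94" --pt "0.1 0.649 0.369 -0.35 0 0 1"

```text
clock: 13.63
ee_pos: [0.6046, -0.0505, 0.1431]
tcp_rot: [-179.9, 0.0, 31.6]
ft_force: [1.0, 0.3, -0.0]
opening: 0.221
gripper_force: 30.0
```

Call:
arm_command --pt "0.1 0 0 0 0 0 0.12" --pt "0.1 0 0 0 0 0 0.24" --pt "0.1 0 0 0 0 0 0.32" --pt "0.1 0 0 0 0 0 0.353" --pt "0.1 0 0 0 0 0 0.353" --pt "0.1 0 0 0 0 0 0.353" --pt "0.1 0 0 0 0 0 0.353"

```text
clock: 14.22
ee_pos: [0.6035, -0.0533, 0.1434]
tcp_rot: [-180.0, 0.0, 15.9]
ft_force: [0.4, 0.2, -0.4]
opening: 0.22
gripper_force: 30.0
```

```bash
python3 - <<'E'
from h import *
s=observe();print(s['clock'],s['ee_pos'],s['tcp_rot'],s['opening'],s['gripper_force'])
w=read_camera('wrist')[:,:,::-1];im=read_camera('scene')[:,:,::-1];v=read_camera('side')[:,:,::-1]
f=lambda x:cv2.resize(x,(400,300),interpolation=cv2.INTER_CUBIC)
cv2.imwrite('pics/m5.png',np.vstack([np.hstack([f(w),f(im[120:240,130:290])]),np.hstack([f(v[120:210,200:320]),f(w)*0])]))
E
```

```text
14.2167 [ 0.60353834 -0.05327913  0.14341496] [-1.79985400e+02  2.77793244e-02  1.59343822e+01] 0.22015424324147556 29.999772012233734
```

View pics/m5.png

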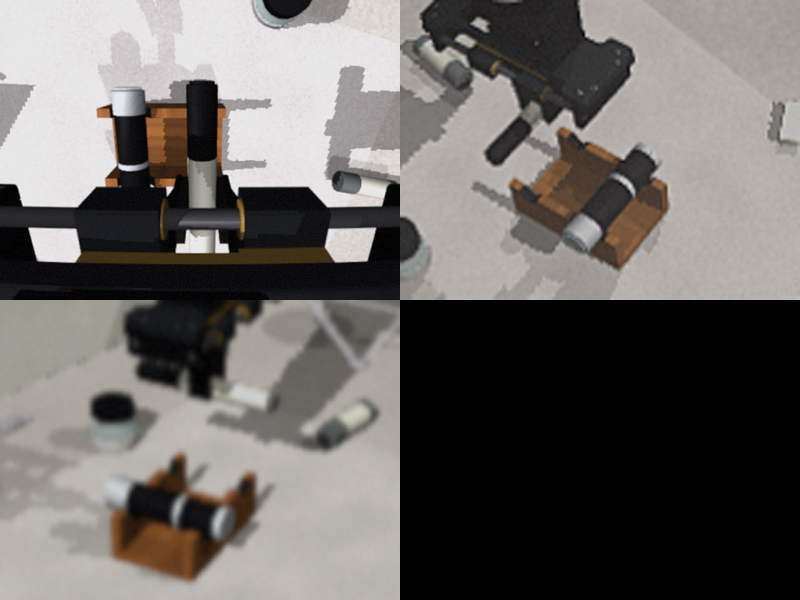

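Marker is held level and aligned. Lowering.

Call:
arm_command --pt "0.1 0.001 0 0.04 0 0 0" --pt "0.1 0.001 0 0.09 0 0 0" --pt "0.1 0.001 0 0.13 0 0 0" --pt "0.1 0.001 0 0.17 0 0 0" --pt "0.1 0.001 0 0.2 0 0 0" --pt "0.1 0.001 0 0.215 0 0 0" --pt "0.1 0.001 0 0.225 0 0 0" --pt "0.1 0.001 0 0.232 0 0 0" --pt "0.1 0.001 0 0.237 0 0 0" --pt "0.1 0.001 0 0.24 0 0 0" --pt "0.1 0.001 0 0.24 0 0 0"

```text
clock: 15.28
ee_pos: [0.6045, -0.0532, 0.0482]
tcp_rot: [180.0, -0.0, 15.9]
ft_force: [-0.1, 0.6, -0.5]
opening: 0.217
gripper_force: 30.0
```

Call:
arm_command --pt "0.1 0 0 0.001 0 0 0" --pt "0.1 0 0 0.002 0 0 0" --pt "0.1 0 0 0.003 0 0 0" --pt "0.1 0 0 0.003 0 0 0"

```text
clock: 15.62
ee_pos: [0.6046, -0.053, 0.0472]
tcp_rot: [180.0, -0.0, 15.9]
ft_force: [-0.5, 1.4, 3.9]
opening: 0.217
gripper_force: 30.0
```

Call:
arm_command --pt "0.1 0 0 0.001 0 0 0" --pt "0.1 0 0 0.001 0 0 0" --pt "0.26 0 0 0.001 0 0 0" --pt "0.3 0 0 0.001 0 0 0" --pt "0.38 0 0 0.001 0 0 0" --pt "0.45 0 0 0.001 0 0 0" --pt "0.5 0 0 0.001 0 0 0" --pt "0.5 0 0 0.001 0 0 0" --pt "0.5 0 0 0.001 0 0 0"

```text
clock: 16.37
ee_pos: [0.6041, -0.0532, 0.046]
tcp_rot: [-180.0, 0.0, 15.9]
ft_force: [-0.2, 0.1, 0.3]
opening: 0.491
gripper_force: 0.0
```

Call:
arm_command --pt "0.5 0 0 -0.03 0 0 0" --pt "0.5 0 0 -0.08 0 0 0" --pt "0.5 0 0 -0.16 0 0 0" --pt "0.5 0 0 -0.24 0 0 0" --pt "0.5 0 0 -0.32 0 0 0" --pt "0.5 0 0 -0.4 0 0 0" --pt "0.5 0 0 -0.46 0 0 0" --pt "0.5 0 0 -0.46 0 0 0" --pt "0.5 0 0 -0.46 0 0 0"

```text
clock: 17.12
ee_pos: [0.6055, -0.0534, 0.2334]
tcp_rot: [179.9, -0.3, 15.9]
ft_force: [0.0, 0.3, 0.4]
opening: 0.495
gripper_force: 0.0
```

Call:
arm_command --pt "0.5 0.02 0.05 0 0 0 0" --pt "0.5 0.08 0.1 0 0 0 0" --pt "0.5 0.14 0.12 0 0 0 0" --pt "0.5 0.14 0.12 0 0 0 0" --pt "0.5 0.14 0.12 0 0 0 0" --pt "0.5 0.14 0.12 0 0 0 0"

```text
clock: 17.62
ee_pos: [0.6699, -0.0836, 0.2284]
tcp_rot: [-179.9, 0.2, 15.9]
ft_force: [-0.7, 0.2, -0.2]
opening: 0.5
gripper_force: 0.0
```

```bash
python3 - <<'E'
from h import *
s=observe();print(s['clock'],s['ee_pos'],s['tcp_rot'],s['opening'],s['gripper_force'])
P=camera_params('wrist');np.save('P6.npy',P,allow_pickle=True)
w=read_camera('wrist')[:,:,::-1];cv2.imwrite('pics/w6.png',w);v=read_camera('side')[:,:,::-1]
f=lambda x:cv2.resize(x,(400,300),interpolation=cv2.INTER_CUBIC)
cv2.imwrite('pics/m6.png',np.vstack([np.hstack([f(w),f(v[140:215,210:310])]),np.zeros((0,800,3),np.uint8)]))
cr=w[100:300,130:350];o=np.zeros((600,800,3),np.uint8);o[:,:]=0
o[:400,:440]=cv2.resize(cr,(440,400),interpolation=cv2.INTER_CUBIC);o[:270,440:]=cv2.resize(v[140:215,210:310],(360,270),interpolation=cv2.INTER_CUBIC);cv2.imwrite('pics/m6.png',o)
E
```

```text
17.6167 [ 0.66990228 -0.08360211  0.22836299] [-1.79903450e+02  1.72360282e-01  1.58970493e+01] 0.5004471503534642 0.0
```

View pics/m6.png

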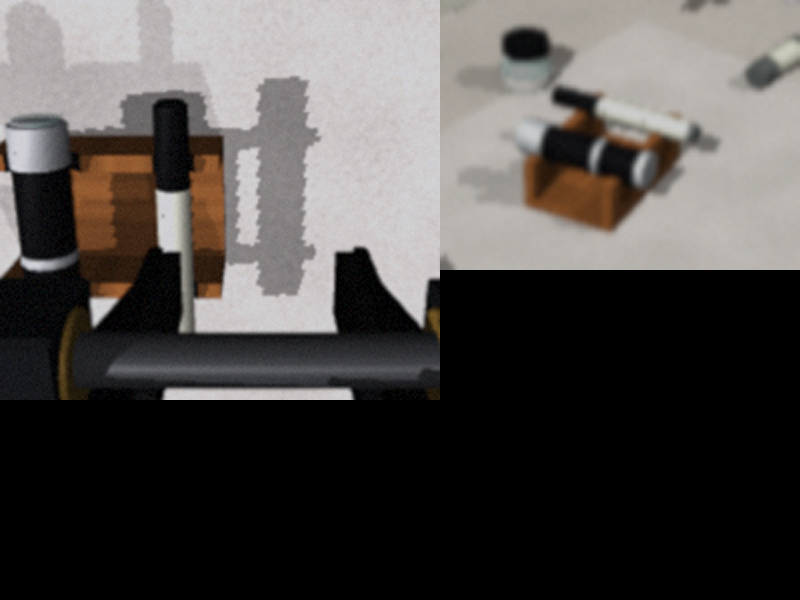

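Both pieces lie in their grooves. A quick numeric check of the far-end overhang in this wrist view: magnifier end at crop pixel (37,117), marker end at (170,100).

```bash
python3 - <<'E'
from h import *
P=np.load('P6.npy',allow_pickle=True).item()
e=np.array([cast(P,[[37/2+130,116/2+100]],.066)[0],cast(P,[[170/2+130,100/2+100]],.06)[0]])[:,:2]
y=np.radians(15.9);x=np.array([np.cos(y),np.sin(y)])
for p,c,L in((e[0],[.5842,.0195],.065),(e[1],[.6048,-.0528],.075)):
    d=p-c;print('along',d@x,'expect',L,'across',d@[-x[1],x[0]])
E
```

```text
along 0.07013956163471866 expect 0.065 across -0.006090858199388996
along 0.07740247281532668 expect 0.075 across -0.001154781986760365
```

The camera looks at the end faces from beyond them, so the visible outline is the lower rim. Recomputing at that height.

```bash
python3 - <<'E'
from h import *
P=np.load('P6.npy',allow_pickle=True).item()
y=np.radians(15.9);x=np.array([np.cos(y),np.sin(y)])
for px,z,c,L in(((37,116),.037,[.5842,.0195],.065),((37,127),.067,[.5842,.0195],.065),((170,100),.043,[.6048,-.0528],.075)):
    d=cast(P,[[px[0]/2+130,px[1]/2+100]],z)[0,:2]-c;print('along',d@x,'expect',L,'across',d@[-x[1],x[0]])
E
```

```text
along 0.06435249378075032 expect 0.065 across 0.004377216941609748
along 0.0644061660432598 expect 0.065 across -0.005852629087933924
along 0.07444632749856676 expect 0.075 across 0.0012498508883771395
```

Both are centred to within about 1 mm, level and released. Handing in.

```bash
python3 -c "
from bench import *
print(close_job())"
```

```text
the job is handed in; nothing more can be done
None
```

The magnifier is in the wide groove and the marker in the narrow groove, both level, centred to about 1 mm and let go; I handed the job in at about 18 s of the 64 s, and no verdict came back.

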